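Square the tile and hold the spray mask over it

TASK

Push the terracotta tile square and flush into the fence corner of the wooden jig. Then pick the spray mask up by its wooden grip, carry it over the row of cups without disturbing them, and finish holding it level about 10 mm above the tile, its pattern centred on the tile and square to it with the grip on the jig's open side opposite the back fence, ready for spraying: do not put it down or let go, and never let the mask touch the tile.

Things in the scene. Friction and masses are not known exactly. Their poses are not given: they have to be found in the camera images.
- jig: Tile jig fixed to the bench: pale wooden board 230 x 230 x 12 mm with two dark batten fences 20 mm wide, 7 mm higher than the board: back fence along its +x edge (inner face at x = 95 mm), side fence along its +y edge (inner face at y = 95 mm); -x and -y edges open. Its x points away from the robot, within 15 deg. Origin: centre of the underside, on the bench.
- home (a point): Where the centre of the tile's underside lies when the tile is flush in the corner: at (45, 45, 12) mm in the jig's frame, on the board's top, 12 mm above the bench; axes as the jig's.
- tile: Loose square terracotta tile 100 x 100 x 10 mm, about 0.2 kg, flat on the jig board, 20 to 80 mm off the corner place in x and y and turned up to 15 deg against the jig. In place its face is 3 mm higher than the fences. Origin: centre of its underside; x, y along its edges, x roughly the jig's x, z up.
- tile_face (a point): Centre of the tile's upper face, 10 mm above its origin, axes as the tile's.
- mask: Loose spray mask, about 0.1 kg, flat on the bench across the cups from the jig: grey plastic sheet 3 mm thick, x -84 to 60 mm, y -60 to 60 mm, with a 64 mm square cut-out quartered by a diagonal cross with a disc in the middle; a wooden grip batten on top along its -x edge. Origin: pattern centre on the sheet's underside (on the bench at the start); z up.
- mask_grip (a point): Middle of the mask's wooden grip, at (-72, 0, 24) mm in the mask's frame, axes as the mask's: a batten 18 mm wide (x), 110 mm long (y), 3 to 37 mm above the sheet's underside, to be pinched from above across its width. The sheet reaches 3 mm past it at the outer edge.
- wareboard: Fixed board 330 x 90 x 15 mm lying between the jig and the mask, its length (x) pointing away from the robot, with the three cups in a row on it. Origin: centre of its underside.
- cup0: Loose unglazed white cup (nearest the robot in the row), 72 mm across the rim, 90 mm tall, standing on the ware board (its rim 105 mm above the bench). Must not be disturbed. Origin: centre of its foot.
- cup1: Loose unglazed white cup (the middle one in the row), 72 mm across the rim, 90 mm tall, standing on the ware board (its rim 105 mm above the bench). Must not be disturbed. Origin: centre of its foot.
- cup2: Loose unglazed white cup (the farthest in the row), 72 mm across the rim, 90 mm tall, standing on the ware board (its rim 105 mm above the bench). Must not be disturbed. Origin: centre of its foot.
- jar: Loose lidded white glaze jar, 68 mm across, 85 mm tall, on the bench beyond the ware board. Must not be disturbed. Origin: centre of its foot.
Things that resemble listed ones, but are neither listed nor needed, are in the scene too. Of the things shaped like the tile, the terracotta one is meant.

How it is judged (in metres and radians):
On the way, in this order (a step that is already met when the one before it is completed fails the run):
1. the tile lies square and flush in the jig's fence corner (x of tile in the frame of home between -0.002 and 0.002 m and y of tile in the frame of home between -0.002 and 0.002 m and z of tile in the frame of home below 0.004 m and angle between the x axis of tile and the x axis of jig, either way round below 0.03 rad and angle between tile's own z axis and vertical below 0.03 rad), for 0.3 s.
2. the mask, held by the fingers, is carried over the ware board higher than the cups' rims (height (world z) of mask above 0.105 m and y of mask in the frame of wareboard between -0.06 and 0.06 m and contact force between mask and the fingers above 0.3 N), for 0.05 s.
At the end, for the whole second after the job is handed in: Tile within 2 mm of flush in the corner and 1.7 deg of square; mask held still by the fingers alone, underside 5 to 16 mm above the tile's face, level and square within 4 deg, pattern centred within 6 mm, grip on the jig's -x side; cups and jar within 10 mm of their starts (all of step 1 and horizontal distance between mask and tile_face below 0.006 m and z of mask in the frame of tile_face between 0.005 and 0.016 m and angle between the x axis of mask and the x axis of tile, either way round below 0.07 rad and angle between mask's own z axis and vertical below 0.07 rad and x of mask_grip in the frame of tile below -0.05 m and contact force between mask and the fingers above 0.3 N and contact force between mask and tile below 0.05 N and contact force between mask and jig below 0.05 N and linear speed of mask below 0.02 m/s and distance of each of cup0, cup1, cup2, jar from where it was at the start of the episode below 0.01 m); the arm keeps its last pose, push and grip.
It fails at once if the mask touches the tile (contact force between mask and tile above 0.2 N).
It fails at once if a cup or the jar is shifted more than 10 mm or tipped (distance of any of cup0, cup1, cup2, jar from where it was at the start of the episode above 0.01 m or angle between any of cup0, cup1, cup2, jar's own z axis and vertical above 0.2 rad).
It also fails if it takes over 72 s, if anything falls off the work surface, if the arm or the gripper's body presses on something with over 40 N, if the wrist force passes 120 N, or if a joint passes its speed limit or range.

ROBOT

A 7-joint arm with a two-finger parallel gripper is mounted at the origin on the work surface. World frame = base frame: x ahead of the robot, y to its left, z up, the work surface at z = 0. Lengths are in m, angles in degrees, forces in N, time in s.
With the tool pointing down it reaches from about 0.425 to 0.875 m from the base axis. Payload 4.7 kg.
Tool frame: the origin (TCP) lies between the finger pads; the fingertips stand env.tip_reach ahead of it and the grasp point (between the pads) lies 2 mm behind it (env.tip_reach is the distance from the TCP to the fingertips, in m); z points along the fingers, y is the line along which they close (so a half turn about z gives the same grasp; the last joint's range is limited). The gripper opens to 87 mm and grips with 3 to 60 N. Pads are 19 mm wide; open, the fingers measure 117 mm over their backs; the gripper's body (75 mm by 190 mm) begins 51 mm behind the grasp point.
Start: joints at [74.49, 18.392, -4.016, 83.108, 1.295, 78.541, -3.26], TCP at [0.183, -0.624, 0.24] pointing down, gripper open.
Joint ranges: [-163.93, 163.93], [-17.29, 119.83], [-79.2, 71.16], [3.27, 140.29], [-89.18, 269.18], [5.43, 117.66], [-154.24, 154.24]. Speed limits (degrees/s): [147.25, 147.25, 180, 180, 180, 180, 180].

INTERFACE

Orientations are given as [roll, pitch, yaw] about the fixed x, y, z axes, in that order (R = Rz(yaw) Ry(pitch) Rx(roll)).
In Python, from cell import env, read_camera gives the robot as it stands. The module is installed in compiled form; this text tells all that it offers.
- The arm moves only by the shell command python3 -m handwheel 'ROWS' [FORCE]. ROWS is one flat JSON list of numbers that holds 1 to 8 rows one after another, with no inner brackets; each row has 5 numbers: dx, dy, dz in units of 25 mm, then a turn about the tool's z in degrees, then the finger opening in m; each row is the pose to reach, as a shift and turn from the pose commanded when the command began, along the tool's axes at that moment; what a row does not reach only later rows make up. A row lasts 1/12 s, in which the tool goes at most 0.0417 m and 7.16 degrees, less where a joint would pass 70% of its speed; a pose out of reach is approached as far as the arm can. The fingers move at their own pace and stop on an object; FORCE is the grip in N (left out, the last holds). Time passes only in rows, so rows that do not move let the fingers close. It prints the time, the measured TCP pose, the force, the opening and the grip force at its end. Input that does not fit is refused with a message, and nothing moves.
- env.get_obs(): the state, without advancing time (a new reading comes with each control period).
- read_camera(name): name is "scene" or "top"; returns a dict with "color" (384x512x3 uint8, blue, green, red), "fx", "fy", "cx", "cy" (pixels), "dist" ([k1, k2, p1, p2, k3] as OpenCV has them; the pictures are not rectified), "world_from_camera" (4x4, takes a point from camera to world coordinates). Camera axes: x right, y down, z forward; pixel columns grow to the right and rows downward; lengths in m; the calibration is good to about 2 mm. A picture is of the moment at which its call begins. There is no depth.
- env.sign_off(): hands the job in; it is judged then, once.
The state is a dict: "time_s": time; "qpos": joint angles; "joint_velocities": joint speeds; "effort": joint torques, N m; "tool_pos": TCP position; "tool_rot": TCP orientation; "force": force on the tool from outside, world axes, zero at the start; "wrist_torque": the same for the moment, N m; "grip_width": finger opening in m; "grasp_force": force on a finger pad.
Only numpy, scipy, OpenCV 4.12 (cv2) and the standard library are available. Lean on these libraries where they do the work, as an engineer would, in place of code of your own. Each camera call takes 0.05 s, during which the arm holds its last target. There are 200 camera calls.

## Working session

There is one attempt and no reset: what is moved stays moved. The work goes in short steps, Python scripts to look and compute and a shell command to move; the robot and the scene stay as the last step left them, time stands still between calls to the robot, and variables do not carry over. Pictures are saved under pics/ and viewed, at most 10 in all, crops included, and the job is handed in when it is done.

```bash
mkdir -p pics; python3 - <<'E'
from cell import env, read_camera
import cv2,numpy as np
for n in("scene","top"):
    c=read_camera(n); cv2.imwrite(f"pics/{n}0.png",c["color"])
    print(n,c["fx"],c["cx"],c["cy"],c["dist"],np.round(c["world_from_camera"],3).tolist())
o=env.get_obs();print(o["tool_pos"],o["tool_rot"],env.tip_reach,o["time_s"])
E
```

```text
scene 456.2227876993107 254.81004091578674 183.37019418376042 [-0.10506161  0.          0.          0.          0.        ] [[-0.836, 0.398, -0.378, 1.014], [0.549, 0.591, -0.591, 0.619], [-0.012, -0.702, -0.712, 0.966], [0.0, 0.0, 0.0, 1.0]]
top 431.6391290581057 251.36763118864027 203.30386889064695 [0.01782825 0.         0.         0.         0.        ] [[-0.027, -0.995, 0.096, 0.399], [-1.0, 0.029, 0.013, -0.152], [-0.016, -0.095, -0.995, 1.522], [0.0, 0.0, 0.0, 1.0]]
[ 0.18248204 -0.62336545  0.23856539] [-1.79899328e+02  3.67505309e-03  1.63206232e+01] 0.017 0.1
```

View pics/top0.png

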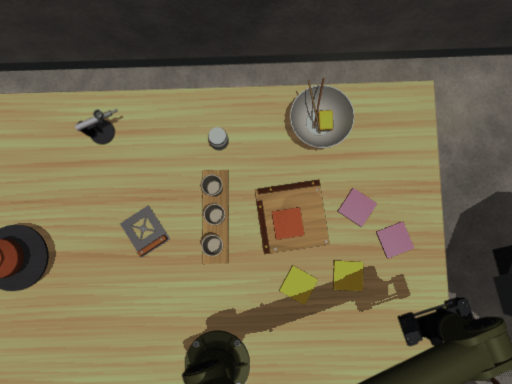

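View pics/scene0.png

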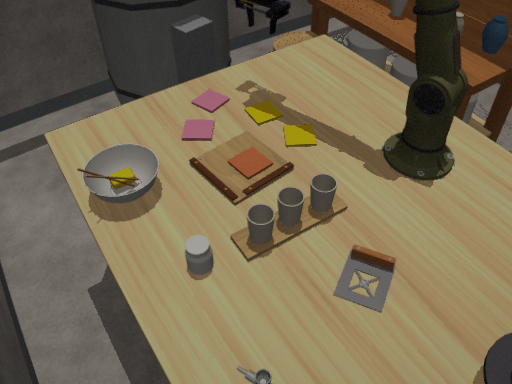

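Top view: the jig is at (292,215) with fences on its top and left sides, and the terracotta tile is at (288,222). The mask is at (145,231) with its grip at lower right (152,245). The cups are at (213,186), (214,214) and (211,244), and the jar is at (218,138). The scene view agrees. Next I zoom in to choose segmentation thresholds.

```bash
cat > h.py <<'E'
import cv2,numpy as np
def proj(c,P):
    T=np.linalg.inv(np.array(c["world_from_camera"]));K=np.array([[c["fx"],0,c["cx"]],[0,c["fy"],c["cy"]],[0,0,1]])
    r,_=cv2.Rodrigues(T[:3,:3]);return cv2.projectPoints(np.array(P,float),r,T[:3,3],K,np.array(c["dist"]))[0][:,0]
def back(c,uv,z):
    K=np.array([[c["fx"],0,c["cx"]],[0,c["fy"],c["cy"]],[0,0,1]]);W=np.array(c["world_from_camera"])
    n=cv2.undistortPoints(np.array(uv,float).reshape(-1,1,2),K,np.array(c["dist"]))[:,0]
    d=np.c_[n,np.ones(len(n))]@W[:3,:3].T;o=W[:3,3]
    return o+d*((z-o[2])/d[:,2])[:,None]
E
python3 - <<'E'
import cv2,numpy as np
t=cv2.imread("pics/top0.png");s=cv2.imread("pics/scene0.png")
a=cv2.resize(t[172:260,248:336],(400,400),interpolation=cv2.INTER_CUBIC)
b=cv2.resize(t[200:262,114:176],(400,400),interpolation=cv2.INTER_CUBIC)
cv2.imwrite("pics/z.png",np.hstack([a,b]))
for n,i,p in(("t",t,[(288,222),(310,205),(290,187),(262,225),(135,222),(152,246),(146,228),(110,230)]),("s",s,[(250,163),(230,165),(214,185),(262,180),(345,290),(375,257),(330,300)])):
    print(n,[(q,i[q[1],q[0]].tolist()) for q in p])
E
```

```text
t [((288, 222), [44, 72, 149]), ((310, 205), [71, 115, 147]), ((290, 187), [18, 30, 56]), ((262, 225), [19, 32, 60]), ((135, 222), [82, 95, 101]), ((152, 246), [43, 77, 131]), ((146, 228), [96, 102, 106]), ((110, 230), [92, 137, 154])]
s [((250, 163), [54, 87, 154]), ((230, 165), [56, 86, 109]), ((214, 185), [33, 50, 63]), ((262, 180), [25, 41, 72]), ((345, 290), [101, 101, 104]), ((375, 257), [20, 41, 68]), ((330, 300), [96, 134, 159])]
```

View pics/z.png

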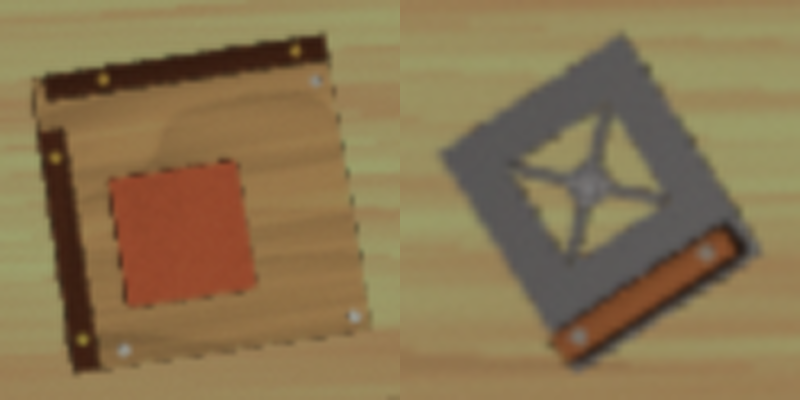

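The left half shows the tile in the middle of the jig board, turned a few degrees, with dark fences at the top and left. The right half shows the mask with its orange grip at lower right.

```bash
cat > meas.py <<'E'
import cv2,numpy as np,sys
from h import *
from cell import read_camera,env
def near(c,xyz,r):
    uv=proj(c,[xyz])[0];h,w=c["color"].shape[:2];Y,X=np.mgrid[:h,:w];return np.hypot(X-uv[0],Y-uv[1])<r
def seg(c,k):
    hsv=cv2.cvtColor(c["color"],cv2.COLOR_BGR2HSV).astype(int);b=c["color"].astype(int)
    H,S,V=hsv[...,0],hsv[...,1],hsv[...,2]
    if k=="tile":return (H<11)&(S>160)&(V>105)
    if k=="fence":return (V<85)&(S>110)&(b[...,2]>b[...,0]+15)
    if k=="mask":return (S<65)&(V>70)&(V<130)
    if k=="grip":return (S>140)&(H<17)&(V>85)
def comps(m,amin):
    n,l,s,_=cv2.connectedComponentsWithStats(m.astype(np.uint8),connectivity=4)
    return [(l==i) for i in np.argsort(-s[:,4]) if i and s[i,4]>=amin]
def rect(c,m,z):
    ys,xs=np.nonzero(m);P=back(c,np.c_[xs,ys],z)[:,:2]
    # filled-region rectangle: principal axes by min area on pixel corners
    q=np.vstack([np.c_[xs+a,ys+b] for a in(-.35,.35) for b in(-.35,.35)])
    B=back(c,q,z)[:,:2]*1000
    (cx,cy),(w,h),a=cv2.minAreaRect(B.astype(np.float32))
    return P.mean(0).round(4),np.round([cx,cy,w,h,a],1)
E
python3 - <<'E'
from meas import *
for n in("top","scene"):
    c=read_camera(n);print(n)
    if n=="top": jc=back(c,[(292,215)],.015)[0];mc=back(c,[(147,232)],.003)[0];print(jc,mc)
    for k,ctr,r,z,a in(("tile",jc,50,.022,200),("fence",jc,65,.019,60),("mask",mc,40,.003,200),("grip",mc,40,.037,40)):
        for m in comps(seg(c,k)&near(c,ctr,r),a)[:3]: print(k,m.sum(),*rect(c,m,z))
    if n=="top":print("cups/jar",back(c,[(213,186),(214,214),(211,244)],.105).round(3).tolist(),back(c,[(218,138)],.085).round(3))
    if n=="top":print("wb",back(c,[(203,170),(227,170),(228,263),(202,263)],.015).round(3).tolist())
E
```

```text
top
[ 0.49871529 -0.27248886  0.015     ] [0.45409628 0.23871936 0.003     ]
tile 792 [ 0.4711 -0.2555] [ 471.4 -255.7  100.9  100.7    6.7]
fence 337 [ 0.599  -0.2634] [ 598.8 -262.3   23.9  221.3    7. ]
fence 287 [ 0.4606 -0.1684] [ 461.7 -169.1  187.    24.3    6.9]
mask 919 [0.4692 0.254 ] [463.8 251.3 134.1 123.5  31.6]
grip 100 [0.4067 0.2148] [406.7 214.8  18.7  79.5  32.3]
cups/jar [[0.596, -0.007, 0.105], [0.503, -0.009, 0.105], [0.405, 0.003, 0.105]] [[ 0.763 -0.025  0.085]]
wb [[0.667, 0.036, 0.015], [0.665, -0.049, 0.015], [0.339, -0.045, 0.015], [0.341, 0.045, 0.015]]
scene
tile 644 [ 0.4751 -0.2502] [ 474.5 -251.7  100.7  100.6    7. ]
fence 912 [ 0.5404 -0.2035] [ 501.7 -260.   238.5  242.9    7. ]
mask 1637 [0.4721 0.2574] [460.5 249.6 147.4 121.1  31.6]
grip 203 [0.4094 0.2204] [410.2 218.9  18.7 109.   32.1]
```

```bash
cat > to.py <<'E'
import sys,numpy as np
from cell import env
from scipy.spatial.transform import Rotation as R
def to(x,y,z,yaw):
    o=env.get_obs();M=R.from_euler("xyz",o["tool_rot"],degrees=True).as_matrix()
    d=M.T@(np.array([x,y,z])-o["tool_pos"]);t=(o["tool_rot"][2]-yaw+180)%360-180
    print("delta",d.round(4),"turn",round(t,2),"pos",o["tool_pos"].round(4),o["tool_rot"].round(2),"F",np.round(o["force"],1),"w",o["grip_width"],"g",o["grasp_force"],"t",o["time_s"])
if __name__=="__main__": to(*map(float,sys.argv[1:]))
E
python3 to.py .397 -.2626 .20 7
```

```text
delta [ 0.3073 -0.2861  0.0392] turn 9.32 pos [ 0.1825 -0.6235  0.2389] [-179.93    0.     16.32] F [-0.6 -0.3  0.4] w 0.08745109425973718 g 0.0 t 0.2
```

Careful with the scale: shifts go in units of 25 mm. That gives: 0.24 m is 9.6, -0.223 m is -8.92.

```bash
python3 -m handwheel '[1.2,-1.12,0,1,0.087,2.4,-2.24,0,3,0.07,3.6,-3.36,0,5,0.05,4.8,-4.4,0.4,7,0.05,6,-5.6,0.8,9.3,0.05,7.2,-6.72,1.2,9.3,0.05,8.4,-7.8,1.6,9.3,0.05,9.6,-8.92,1.6,9.3,0.05]'; python3 to.py .397 -.2626 .10 7
```

```text
time_s: 0.87
tool_pos: [0.349, -0.3414, 0.1977]
tool_rot: [-179.9, 0.1, 7.0]
force: [1.0, -0.3, -0.2]
grip_width: 0.0524
grasp_force: 0.0
delta [ 0.0575 -0.0722  0.0977] turn -0.01 pos [ 0.349  -0.3414  0.1977] [-1.7989e+02  1.2000e-01  6.9900e+00] F [ 1.  -0.3 -0.2] w 0.05235219608775856 g 0.0 t 0.8667
```

To row units: 0.15 m is 6, 0.14 m is 5.6.

```bash
python3 -m handwheel '[1.12,-1.4,0.8,0,0.05,2.28,-2.6,2,0,0.05,2.3,-2.888,3.2,0,0.05,2.3,-2.888,4,0,0.05,2.3,-2.888,4.8,0,0.05,2.3,-2.888,5.6,0,0.05,2.3,-2.888,6,0,0.05,2.3,-2.888,6,0,0.05]'; python3 to.py .397 -.2626 .0325 7
```

```text
time_s: 1.53
tool_pos: [0.396, -0.2641, 0.0474]
tool_rot: [-179.8, 0.2, 7.0]
force: [-0.2, -0.1, 0.4]
grip_width: 0.0502
grasp_force: 0.0
delta [ 0.0012 -0.0013  0.0149] turn 0.03 pos [ 0.396  -0.2641  0.0474] [-179.81    0.19    7.03] F [-0.2 -0.1  0.4] w 0.05016205696533316 g 0.0 t 1.5333
```

```bash
python3 -m handwheel '[0,0,0.28,0,0.05,0.04,-0.04,0.58,0,0.05,0.04,-0.04,0.58,0,0.05]'; python3 to.py .397 -.2626 .0325 7; python3 - <<'E'
from cell import read_camera
import cv2
a=read_camera("scene")["color"][90:220,150:330]
cv2.imwrite("pics/p1.png",cv2.resize(a,(720,520),interpolation=cv2.INTER_CUBIC))
E
```

```text
time_s: 1.78
tool_pos: [0.3984, -0.2639, 0.0346]
tool_rot: [-180.0, 0.0, 7.0]
force: [-1.2, 0.3, 0.6]
grip_width: 0.0504
grasp_force: 0.0
delta [-0.0013 -0.0015  0.0021] turn 0.01 pos [ 0.3984 -0.2639  0.0346] [-1.7998e+02  2.0000e-02  7.0100e+00] F [-1.2  0.3  0.6] w 0.050431715148400016 g 0.0 t 1.7833
```

View pics/p1.png

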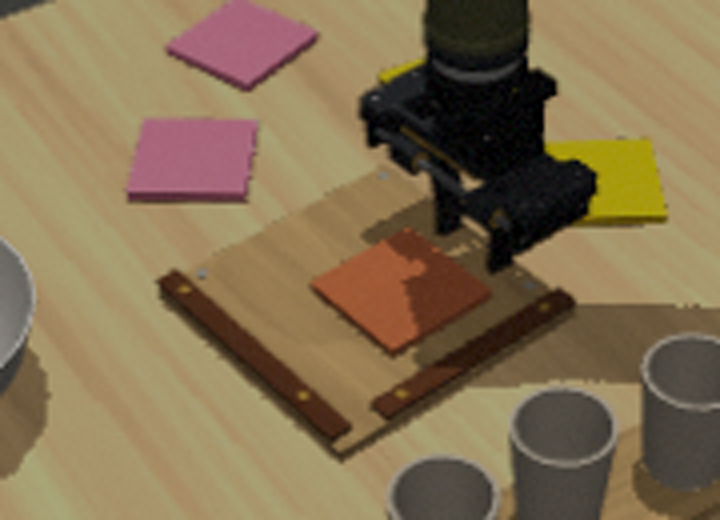

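The fingers, at (445,215) and (500,255) in the crop, stand just behind the tile's -x edge with a gap and below its top. I start pushing towards the back fence.

```bash
python3 -m handwheel '[0.32,0,0.06,0,0.05,0.64,0,0.06,0,0.05,0.96,0,0.06,0,0.05,1.28,0,0.06,0,0.05,1.6,0,0.06,0,0.05,1.92,0,0.06,0,0.05,2.24,0,0.06,0,0.05,2.56,0,0.06,0,0.05]'; python3 -m handwheel '[0.08,0,0,0,0.05,0.16,0,0,0,0.05,0.24,0,0,0,0.05,0.32,0,0,0,0.05,0.4,0,0,0,0.05]'; python3 to.py .476 -.2545 .0325 7
```

```text
time_s: 2.5
tool_pos: [0.4629, -0.2561, 0.0336]
tool_rot: [-180.0, 0.0, 7.0]
force: [-1.1, -1.8, 0.9]
grip_width: 0.05
grasp_force: 0.6
time_s: 2.92
tool_pos: [0.4718, -0.2551, 0.0334]
tool_rot: [180.0, 0.0, 7.0]
force: [-0.5, 0.2, 0.1]
grip_width: 0.0499
grasp_force: 0.3
delta [ 0.0042 -0.0001  0.0009] turn -0.0 pos [ 0.4718 -0.2551  0.0334] [1.8e+02 1.0e-02 7.0e+00] F [-0.5  0.2  0.1] w 0.049900368779884574 g 0.31256139278411865 t 2.9167
```

```bash
for i in 1 2 3; do python3 -m handwheel '[0.04,0,0,0,0.05,0.08,0,0,0,0.05]' | grep -E "pos|force"; done
```

```text
tool_pos: [0.4739, -0.2548, 0.0335]
force: [-0.6, 0.5, 0.5]
grasp_force: 0.4
tool_pos: [0.4759, -0.2546, 0.0335]
force: [-0.6, -0.2, -0.5]
grasp_force: 0.3
tool_pos: [0.4774, -0.2543, 0.0335]
force: [-4.4, 0.5, 2.2]
grasp_force: 1.8
```

```bash
for i in 1 2; do python3 -m handwheel '[0.04,0,0,0,0.05,0.08,0,0,0,0.05,0.08,0,0,0,0.05]' | grep -E "pos|force"; done
```

```text
tool_pos: [0.4776, -0.2543, 0.0334]
force: [-7.1, 1.0, 6.0]
grasp_force: 3.5
tool_pos: [0.4777, -0.2544, 0.0331]
force: [-10.3, 1.1, 8.2]
grasp_force: 5.5
```

Flush against the back fence. I back off, rise, and turn for the side push.

To row units: 0.04 m is 1.6, 0.02 m is 0.8.

```bash
python3 -m handwheel '[-0.4,0,0,0,0.05,-1,0,0,0,0.05,-1,0,-1.2,0,0.05,-1,1.2,-2,-7,0.05,-0.4,2.4,-2,-14,0.05,0.8,2.8,-2,-21,0.05,1.6,3,-2,-28,0.05,2,3,-2,-35,0.05]' | grep -E "pos|rot"; python3 -m handwheel '[0,0,0,-7,0.05,0,0,0,-14,0.05,0,0,0,-21,0.05,0,0,0,-28,0.05,0,0,0,-35,0.05,0,0,0,-42,0.05,0,0,0,-49,0.05,0,0,0,-55,0.05]'| grep -E "pos|rot";python3 to.py .5404 -.3225 .0325 97
```

```text
tool_pos: [0.544, -0.3233, 0.0842]
tool_rot: [179.8, -0.2, 42.3]
tool_pos: [0.5413, -0.3222, 0.0838]
tool_rot: [179.9, 0.0, 97.4]
delta [-0.0002 -0.001   0.0513] turn 0.36 pos [ 0.5413 -0.3222  0.0838] [1.7989e+02 3.0000e-02 9.7360e+01] F [-0.9 -0.2 -1.1] w 0.05011930433887424 g 0.0 t 5.25
```

```bash
python3 - <<'E'
from meas import *
c=read_camera("scene")
for m in comps(seg(c,"tile")&near(c,[.5,-.25,.02],60),100)[:3]: print(m.sum(),*rect(c,m,.022))
E
python3 -m handwheel '[0,0,1.2,0.3,0.05,0,0,1.8,0.3,0.05,0,0,2.04,0.3,0.05,0,0,2.04,0.3,0.05]'| grep -E "pos|rot|force"
```

```text
tool_pos: [0.5397, -0.3215, 0.0311]
tool_rot: [-179.9, -0.1, 96.7]
force: [0.5, 0.4, 0.2]
grasp_force: 0.0
```

To row units: 0.033 m is 1.32, 0.028 m is 1.12.

```bash
python3 -m handwheel '[0.24,0,0,0,0.05,0.48,0,0,0,0.05,0.72,0,0,0,0.05,0.92,0,0,0,0.05,1.12,0,0,0,0.05,1.32,0,0,0,0.05]'| grep -E "pos|rot|force";for i in 1 2 3; do python3 -m handwheel '[0.04,0,0,0,0.05,0.08,0,0,0,0.05]' | grep -E "pos|force"; done
```

```text
tool_pos: [0.537, -0.2891, 0.0331]
tool_rot: [180.0, 0.1, 96.7]
force: [-0.9, -1.1, 1.4]
grasp_force: 0.7
tool_pos: [0.5369, -0.2873, 0.033]
force: [0.1, -1.9, 2.5]
grasp_force: 0.8
tool_pos: [0.5365, -0.2858, 0.0327]
force: [0.4, -1.2, 1.2]
grasp_force: 0.6
tool_pos: [0.5361, -0.2835, 0.0326]
force: [0.6, -1.6, 1.2]
grasp_force: 0.6
```

```bash
for i in 1 2 3 4; do python3 -m handwheel '[0.04,0,0,0,0.05,0.08,0,0,0,0.05]' | grep -E "pos|force"; done
```

```text
tool_pos: [0.5362, -0.2825, 0.0327]
force: [1.7, -4.4, 0.8]
grasp_force: 2.6
tool_pos: [0.5362, -0.2823, 0.033]
force: [2.5, -8.2, 0.1]
grasp_force: 4.2
tool_pos: [0.5362, -0.2822, 0.0334]
force: [1.6, -11.1, -0.9]
grasp_force: 5.6
tool_pos: [0.5361, -0.2821, 0.0338]
force: [3.0, -13.2, -0.5]
grasp_force: 7.1
```

```bash
python3 -m handwheel '[-0.4,0,0,0,0.05,-1.2,0,0,0,0.05,-2,0,-0.8,0,0.05,-3.2,0,-2.4,0,0.05,-4,0,-4,0,0.05,-4.4,0,-5.6,0,0.05,-4.8,0,-6.8,0,0.05,-4.8,0,-6.8,0,0.05]'| grep -E "pos|rot|force"; python3 - <<'E'
from meas import *
o=[]
for n in("top","scene"):
    c=read_camera(n)
    for m in comps(seg(c,"tile")&near(c,[.53,-.22,.02],60),100)[:2]: print(n,"tile",m.sum(),*rect(c,m,.022))
    for m in comps(seg(c,"fence")&near(c,[.5,-.27,.02],65),60)[:2]: print(n,"fence",m.sum(),*rect(c,m,.019))
    u,v=proj(c,[[.52,-.23,.02]])[0].astype(int)
    o.append(cv2.resize(c["color"][v-40:v+40,u-40:u+40],(400,400),interpolation=cv2.INTER_CUBIC))
cv2.imwrite("pics/p2.png",np.hstack(o))
E
```

```text
tool_pos: [0.5522, -0.3988, 0.2113]
tool_rot: [179.5, 0.5, 96.5]
force: [0.9, -0.4, 0.9]
grasp_force: 0.0
top tile 349 [ 0.5428 -0.1961] [ 533.  -205.    98.8   70.     6.5]
top fence 1046 [ 0.5705 -0.3024] [ 554.3 -270.2  115.2  222.3    7.1]
top fence 894 [ 0.4419 -0.2038] [ 464.5 -217.7  188.5  121.4    6.5]
scene tile 370 [ 0.5446 -0.1942] [ 535.3 -202.9  101.2   72.5    7.2]
scene fence 1101 [ 0.5309 -0.2059] [ 500.  -260.8  242.3  243.8    6.7]
```

View pics/p2.png

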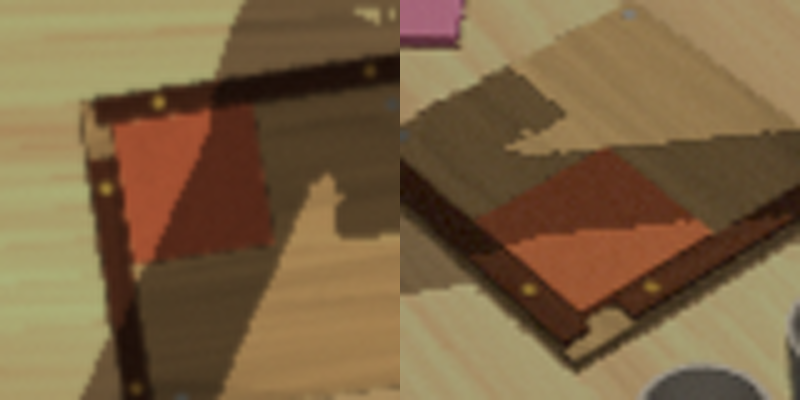

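The tile sits flush in the corner in both views: top crop (120–270, 100–265), scene crop corner at (580,310). Only the arm's shadow covers part of it. Now to the mask.

```bash
python3 to.py .41 .218 .2 121.7
python3 - <<'E'
# refine mask pose: fit silhouette-like rect of grip+mask pixels, grip centre
from meas import *
import scipy.optimize as so
def poly(p,x0,x1,y0,y1,z):
    a=np.radians(p[2]);q=np.array([[x0,y0],[x1,y0],[x1,y1],[x0,y1]])
    r=np.array([[np.cos(a),-np.sin(a)],[np.sin(a),np.cos(a)]])
    return np.c_[q@r.T+p[:2],np.full(4,z)]
def ras(c,P):
    m=np.zeros(c["color"].shape[:2],np.uint8);cv2.fillConvexPoly(m,np.round(proj(c,P)*256).astype(np.int32),1,cv2.LINE_8,8);return m>0
for n in("top","scene"):
    c=read_camera(n);S=seg(c,"mask")&near(c,[.454,.239,0],42);G=seg(c,"grip")&near(c,[.408,.217,.03],25)
    def cost(p):
        f=ras(c,poly(p,-60,60,-60,60,0)*[1e-3,1e-3,0]+[0,0,.003])&~ras(c,poly(p,-32,32,-32,32,0)*[1e-3,1e-3,0]+[0,0,.003])
        g=ras(c,poly(p,-81,-63,-55,55,0)*[1e-3,1e-3,0]+[0,0,.037])
        return -(f&S).sum()+(f&~S).sum()*.5-(g&G).sum()-(f&G).sum()*-1+(g&S).sum()*.5
    r=so.differential_evolution(cost,[(450,490),(235,275),(22,42)],seed=1,maxiter=60,popsize=20,polish=False)
    p=r.x;a=np.radians(p[2]);print(n,p.round(1),r.fun,"grip",(p[0]-72*np.cos(a)).round(1),(p[1]-72*np.sin(a)).round(1))
E
```

```text
delta [ 0.6249 -0.0678  0.0036] turn -25.01 pos [ 0.5501 -0.3947  0.2043] [1.7985e+02 5.0000e-02 9.6690e+01] F [-0.3  0.5 -0.8] w 0.05004057787558123 g 0.0 t 8.0667
top [468.5 253.2  31.5] -843.0 grip 407.0 215.7
scene [471.9 255.4  31. ] -1524.0 grip 410.2 218.3
```

To row units: 0.32 m is 12.8, 0.28 m is 11.2.

```bash
python3 -m handwheel '[1.6,-0.16,0,-1,0.05,3.2,-0.32,0,-3,0.05,4.8,-0.52,0,-6,0.05,6.4,-0.68,0,-9,0.06,8,-0.84,0,-12,0.06,9.6,-1.04,0,-15,0.06,11.2,-1.2,0,-18,0.06,12.8,-1.36,0,-21,0.06]'|grep pos; python3 to.py .4086 .217 .2 121.3
```

```text
tool_pos: [0.4755, -0.0781, 0.2002]
delta [0.2921 0.079  0.0009] turn -3.4 pos [ 0.4755 -0.0781  0.2002] [-179.82   -0.18  117.9 ] F [-0.3  0.4  1.2] w 0.05933424638750605 g 0.0 t 8.8333
```

To row units: 0.28 m is 11.2, 0.24 m is 9.6.

```bash
python3 -m handwheel '[1.6,0.36,0,-1,0.06,3.2,0.72,0,-2,0.06,4.8,1.04,0,-3,0.06,6.4,1.4,0,-3.6,0.06,8,1.76,0,-3.6,0.06,9.6,2,0,-3.6,0.06,11.2,2,0,-3.6,0.06,11.2,2,0,-3.6,0.06]'|grep pos; python3 to.py .4086 .217 .07 121.3
```

```text
tool_pos: [0.3866, 0.1979, 0.2008]
delta [0.0043 0.0292 0.1308] turn 0.7 pos [0.3866 0.1979 0.2008] [-1.7981e+02 -1.4000e-01  1.2200e+02] F [-0.3  0.4 -0.4] w 0.05988727268000484 g 0.0 t 9.5
```

Now I check the tile without the shadow, and the mask again, while moving in.

To row units: 0.13 m is 5.2, 0.115 m is 4.6.

```bash
python3 -m handwheel '[0.16,0.6,1.6,0.7,0.06,0.16,1.16,3.2,0.7,0.06,0.16,1.16,4.6,0.7,0.06,0.16,1.16,5.2,0.7,0.06,0.16,1.16,5.2,0.7,0.06]'|grep pos; python3 to.py .4086 .217 .0245 121.3; python3 - <<'E'
from meas import *
for n in("top","scene"):
    c=read_camera(n)
    for m in comps(seg(c,"tile")&near(c,[.53,-.22,.02],50),100)[:2]: print(n,"tile",m.sum(),*rect(c,m,.022))
    for m in comps(seg(c,"fence")&near(c,[.5,-.27,.02],65),60)[:2]: print(n,"fence",m.sum(),*rect(c,m,.019))
    if n=="scene":
        u,v=proj(c,[[.42,.22,.03]])[0].astype(int);cv2.imwrite("pics/p3.png",cv2.resize(c["color"][v-60:v+50,u-60:u+60],(720,660))[:600])
E
```

```text
tool_pos: [0.4087, 0.2074, 0.0664]
delta [0.008  0.0053 0.0419] turn -0.53 pos [0.4087 0.2074 0.0664] [-179.29   -0.39  120.77] F [-0.7 -1.  -0.1] w 0.059992697549378804 g 0.0 t 9.9167
top tile 781 [ 0.5342 -0.2209] [ 534.4 -220.9  100.5  100.7    7.2]
top fence 314 [ 0.5998 -0.2649] [ 599.1 -262.7   23.5  219.3    6.8]
top fence 275 [ 0.4625 -0.1682] [ 462.4 -168.9  185.6   23.5    6.7]
scene tile 680 [ 0.5378 -0.216 ] [ 537.6 -216.9  100.6  102.2    7.8]
scene fence 930 [ 0.542  -0.2021] [ 501.4 -259.8  238.6  242.2    6.9]
```

View pics/p3.png

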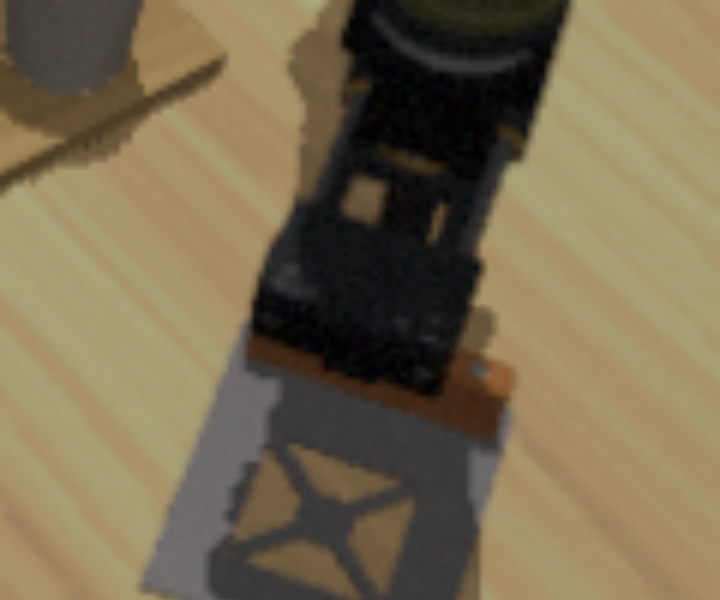

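The gripper stands over the grip batten (250–510, 340–440) with the fingers straddling it. The tile measures 59–60 mm off the fence centrelines, against a nominal 60, so it is flush. I align and lower.

```bash
python3 -m handwheel '[0.16,0.14,0,-0.5,0.06,0.16,0.14,0,-0.5,0.06]'|grep pos; python3 to.py .4086 .217 .0245 121.3
```

```text
tool_pos: [0.417, 0.2153, 0.0744]
delta [ 0.0059 -0.0065  0.0499] turn -0.14 pos [0.417  0.2153 0.0744] [1.7980e+02 9.0000e-02 1.2116e+02] F [ 0.4  0.7 -0.3] w 0.05991480913513082 g 0.0 t 10.1833
```

To row units: 0.02 m is 0.8, 0.01 m is 0.4.

```bash
python3 -m handwheel '[0.12,-0.26,0.4,0,0.06,0.12,-0.26,0.8,0,0.06,0.12,-0.26,0.8,0,0.06,0.12,-0.26,0.8,0,0.06]'|grep pos; python3 to.py .4086 .217 .0245 121.3
```

```text
tool_pos: [0.408, 0.2126, 0.052]
delta [0.0035 0.0028 0.0275] turn -0.18 pos [0.408  0.2126 0.052 ] [-1.7992e+02  3.0000e-02  1.2112e+02] F [ 0.3 -1.   0.8] w 0.059784936017077954 g 0.0 t 10.5167
```

To row units: 0.026 m is 1.04, 0.02 m is 0.8.

```bash
python3 -m handwheel '[0.12,0.06,0.4,0,0.06,0.12,0.06,0.8,0,0.06,0.12,0.06,1.04,0,0.06,0.12,0.06,1.04,0,0.06]'|grep -E "pos|force"; python3 to.py .4086 .217 .0245 121.3
```

```text
tool_pos: [0.4073, 0.216, 0.0252]
force: [-0.0, -0.2, -0.7]
grasp_force: 0.0
delta [0.0002 0.0016 0.0007] turn -0.17 pos [0.4073 0.216  0.0252] [-1.7985e+02 -4.0000e-02  1.2113e+02] F [-0.  -0.2 -0.7] w 0.05981409931073542 g 0.0 t 10.85
```

```bash
python3 -m handwheel '[0,0,0,0,0.03,0,0,0,0,0.01,0,0,0,0,0.01,0,0,0,0,0.01,0,0,0,0,0.01,0,0,0,0,0.01,0,0,0,0,0.01,0,0,0,0,0.01]' 40; python3 -m handwheel '[0,0,0,0,0.01,0,0,0,0,0.01,0,0,0,0,0.01,0,0,0,0,0.01]' ; python3 to.py .4086 .217 .0245 121.3
```

```text
time_s: 11.52
tool_pos: [0.4084, 0.2165, 0.0266]
tool_rot: [-180.0, 0.0, 121.1]
force: [-0.7, -0.1, 0.6]
grip_width: 0.0177
grasp_force: 40.0
time_s: 11.85
tool_pos: [0.4084, 0.2165, 0.0266]
tool_rot: [-180.0, 0.0, 121.1]
force: [-0.7, -0.6, 1.9]
grip_width: 0.0177
grasp_force: 40.0
delta [0.0003 0.0004 0.0021] turn -0.19 pos [0.4084 0.2165 0.0266] [-1.7999e+02  1.0000e-02  1.2111e+02] F [-0.7 -0.6  1.9] w 0.017652455009975747 g 39.972854778170586 t 11.85
```

Gripped: opening 17.7 mm, force 40 N. I lift straight up.

To row units: -0.01 m is -0.4, -0.17 m is -6.8.

```bash
python3 -m handwheel '[0,0,-0.4,0,0.01,0,0,-1.2,0,0.01,0,0,-2.4,0,0.01,0,0,-3.6,0,0.01,0,0,-4.8,0,0.01,0,0,-6,0,0.01,0,0,-6.8,0,0.01,0,0,-6.8,0,0.01]' |grep -E "pos|rot|f"; python3 to.py .463 -.2298 .2 97; python3 - <<'E'
from cell import read_camera
import cv2
a=read_camera("scene")["color"][120:320,200:460]
cv2.imwrite("pics/p4.png",cv2.resize(a,(780,600)))
E
```

```text
tool_pos: [0.4106, 0.2182, 0.2005]
tool_rot: [179.6, 0.3, 121.1]
force: [1.4, -0.1, -2.3]
grasp_force: 40.0
delta [-0.4105 -0.1868  0.0015] turn 24.14 pos [0.4106 0.2182 0.2005] [179.64   0.31 121.14] F [ 1.4 -0.1 -2.3] w 0.01765231810504102 g 39.9722289852798 t 12.5167
```

View pics/p4.png

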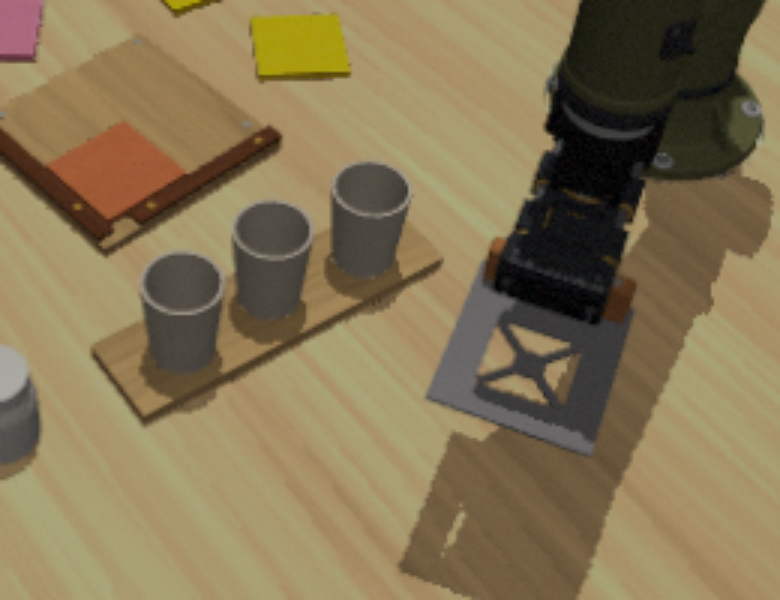

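The mask hangs level by its grip at (560,290) in the crop, and the cups are undisturbed. The straight carry path passes close to the inner reach limit, so I bow it outwards.

To row units: -0.225 m is -9, -0.034 m is -1.36.

```bash
python3 -m handwheel '[-1,0,0,1,0.01,-2.2,-0.2,0,3,0.01,-3.4,-0.56,0,5,0.01,-4.6,-0.96,0,7,0.01,-5.68,-1.36,0,9,0.01,-6.8,-1.76,0,11,0.01,-7.92,-2.12,0,13,0.01,-9,-2.48,0,15,0.01]' |grep -E "pos|rot|f"; python3 to.py .463 -.2298 .2 97
```

```text
tool_pos: [0.471, -0.0102, 0.1951]
tool_rot: [-179.9, -0.1, 106.0]
force: [0.4, -0.2, 0.4]
grasp_force: 40.0
delta [-0.2089 -0.0682 -0.0049] turn 8.99 pos [ 0.471  -0.0102  0.1951] [-1.7988e+02 -6.0000e-02  1.0599e+02] F [ 0.4 -0.2  0.4] w 0.01764386844837725 g 39.972516149282455 t 13.2333
```

```bash
python3 -m handwheel '[-1.12,-0.32,0,1,0.01,-2.24,-0.68,0,3,0.01,-3.36,-1.04,0,5,0.01,-4.48,-1.44,0,7,0.01,-5.6,-1.8,0,9,0.01,-6.8,-2.2,0,9,0.01,-7.8,-2.56,0,9,0.01,-8.36,-2.72,0,9,0.01]' |grep -E "pos|rot|f"; python3 -m handwheel '[0,0,0,0,0.01,0,0,0,0,0.01,0,0,0,0,0.01]'|grep -E "pos|rot"; python3 to.py .463 -.2298 .09 97
```

```text
tool_pos: [0.4625, -0.232, 0.1946]
tool_rot: [-179.9, -0.1, 96.8]
force: [-0.1, -0.0, -1.7]
grasp_force: 40.0
tool_pos: [0.4645, -0.2256, 0.196]
tool_rot: [-180.0, -0.1, 97.3]
delta [-0.0042 -0.002   0.106 ] turn 0.25 pos [ 0.4645 -0.2256  0.196 ] [-1.7997e+02 -1.1000e-01  9.7250e+01] F [ 0.   0.8 -1.6] w 0.01752753183720653 g 39.97297544963658 t 14.15
```

Descend to about 40 mm above the tile, then compare mask and tile through the cameras.

To row units: 0.105 m is 4.2, 0.09 m is 3.6.

```bash
python3 -m handwheel '[-0.08,-0.04,0.8,0.2,0.01,-0.16,-0.08,1.8,0.2,0.01,-0.16,-0.08,2.8,0.2,0.01,-0.16,-0.08,3.6,0.2,0.01,-0.16,-0.08,4.2,0.2,0.01,-0.16,-0.08,4.2,0.2,0.01,-0.16,-0.08,4.2,0.2,0.01,-0.16,-0.08,4.2,0.2,0.01]' |grep -E "pos|rot|f"; python3 to.py .463 -.2298 .0586 97;  python3 - <<'E'
from cell import read_camera,env
from h import *
o=[]
z=env.get_obs()["tool_pos"][2]-.0266+.003
for n in("top","scene"):
    c=read_camera(n)
    u,v=proj(c,[[.53,-.22,z]])[0].astype(int);print(n,u-40,v-40)
    cv2.imwrite(f"pics/raw_{n}.png",c["color"])
    o.append(cv2.resize(c["color"][v-40:v+40,u-40:u+40],(400,400),interpolation=cv2.INTER_CUBIC))
cv2.imwrite("pics/p5.png",np.hstack(o))
E
```

```text
tool_pos: [0.4638, -0.2312, 0.0927]
tool_rot: [179.9, 0.1, 97.0]
force: [-0.0, -0.9, -0.6]
grasp_force: 40.0
delta [ 0.0015 -0.0007  0.0341] turn 0.02 pos [ 0.4638 -0.2312  0.0927] [1.7992e+02 6.0000e-02 9.7020e+01] F [-0.  -0.9 -0.6] w 0.017513641702254924 g 39.972774144262075 t 14.8167
top 237 165
scene 199 122
```

View pics/p5.png

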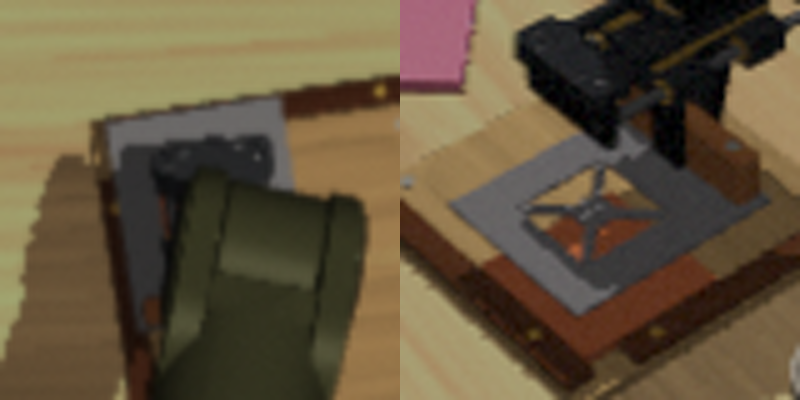

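In the scene crop the mask corners are at (452,205) and (580,313), with the tile below it at (580,300). In the top crop the front corners are at about (100,122) and (280,97). The mask looks level. I back-project these corners and compare with the tile in the same cameras.

```bash
python3 - <<'E'
from cell import read_camera,env
from h import *
z=.0691
C={"top":(237,165,[(104,122),(281,96)],(534.4,-220.9)),"scene":(199,122,[(180,313),(51,205)],(537.6,-216.9))}
u=np.array([.9925,.1219])
for n,(a,b,q,t) in C.items():
    c=read_camera(n)
    # verify corner by local gray segmentation line fits
    p=[(a+(x+.5)/5-.5,b+(y+.5)/5-.5) for x,y in q]
    W=back(c,p,z)[:,:2]*1000;m=W.mean(0);d=W[0]-W[1]
    cen=m-60*u;e=cen-t
    print(n,W.round(1).tolist(),"len",np.hypot(*d).round(1),"yaw",np.degrees(np.arctan2(-d[0],d[1])).round(1),"centre",cen.round(1),"rel tile",e.round(1), "uv",(e@u).round(1),(e@[-u[1],u[0]]).round(1))
E
python3 to.py .463 -.2298 .0586 97
```

```text
top [[586.8, -154.2], [601.0, -274.7]] len 121.3 yaw 6.7 centre [ 534.3 -221.8] rel tile [-0.1 -0.9] uv -0.2 -0.9
scene [[586.3, -153.9], [602.6, -270.6]] len 117.8 yaw 7.9 centre [ 534.9 -219.6] rel tile [-2.7 -2.7] uv -3.0 -2.3
delta [ 0.0025 -0.0002  0.0341] turn -0.07 pos [ 0.4635 -0.2322  0.0927] [1.7992e+02 1.0000e-01 9.6930e+01] F [-1.   0.4 -0.1] w 0.01765636935993996 g 39.972817143425345 t 15.0167
```

```bash
python3 -m handwheel '[0.02,0.02,0.24,0,0.01,0.06,0.06,0.48,0,0.01,0.06,0.06,0.72,0,0.01,0.06,0.06,0.96,0,0.01,0.06,0.06,0.96,0,0.01,0.06,0.06,0.96,0,0.01,0.06,0.06,0.96,0,0.01]' |grep -E "pos|rot|f"; python3 to.py .4645 -.229 .0595 97
```

```text
tool_pos: [0.4641, -0.2302, 0.0675]
tool_rot: [-180.0, -0.0, 96.9]
force: [0.2, -0.1, -2.5]
grasp_force: 40.0
delta [0.0012 0.0005 0.008 ] turn -0.08 pos [ 0.4641 -0.2302  0.0675] [-1.800e+02 -1.000e-02  9.692e+01] F [ 0.2 -0.1 -2.5] w 0.017615045931296067 g 39.972789315506816 t 15.6
```

```bash
python3 -m handwheel '[0.02,0,0.12,0,0.01,0.02,0,0.24,0,0.01,0.02,0,0.32,0,0.01,0.02,0,0.32,0,0.01,0.02,0,0.32,0,0.01,0.02,0,0.32,0,0.01]' |grep -E "pos|rot|f"; python3 to.py .4645 -.229 .0595 97;  python3 - <<'E'
from cell import read_camera,env
from h import *
o=[]
for n in("top","scene"):
    c=read_camera(n);u,v=proj(c,[[.53,-.22,.035]])[0].astype(int);print(n,u-40,v-40)
    o.append(cv2.resize(c["color"][v-40:v+40,u-40:u+40],(400,400),interpolation=cv2.INTER_CUBIC))
cv2.imwrite("pics/p6.png",np.hstack(o))
E
```

```text
tool_pos: [0.464, -0.2298, 0.0596]
tool_rot: [180.0, 0.0, 96.9]
force: [-0.0, -0.4, 0.1]
grasp_force: 40.0
delta [0.0007 0.0006 0.0001] turn -0.08 pos [ 0.464  -0.2298  0.0596] [1.800e+02 1.000e-02 9.692e+01] F [-0.  -0.4  0.1] w 0.01776371129897724 g 39.97278903611004 t 16.1
top 236 166
scene 199 131
```

View pics/p6.png

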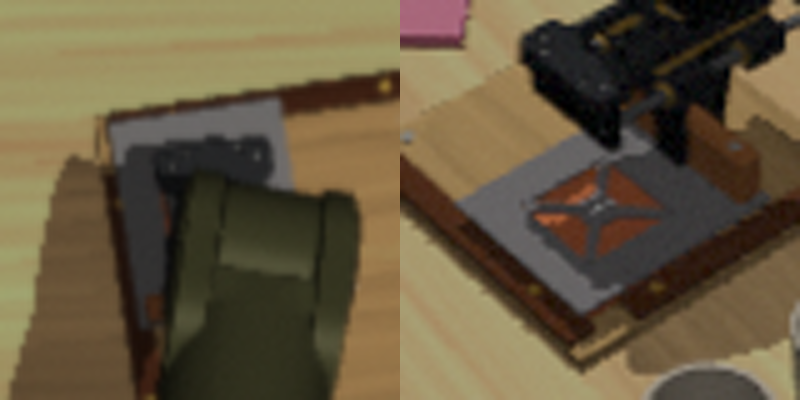

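The mask now covers the tile squarely with terracotta filling the cut-out. Its corners are at (582,315) and (458,205) in the scene crop, and (109,122) and (280,97) in the top crop. One last numeric check.

```bash
python3 - <<'E'
from cell import read_camera,env
from h import *
z=.036
C={"top":(236,166,[(108,122),(281,97)],(534.4,-220.9)),"scene":(199,131,[(182,315),(58,205)],(537.6,-216.9))}
u=np.array([.9925,.1219])
for n,(a,b,q,t) in C.items():
    c=read_camera(n)
    p=[(a+(x+.5)/5-.5,b+(y+.5)/5-.5) for x,y in q]
    W=back(c,p,z)[:,:2]*1000;d=W[0]-W[1];e=W.mean(0)-60*u-t
    disc=proj(c,[[*(np.array(t)/1000),z]])[0]
    print(n,"len",np.hypot(*d).round(1),"yaw",np.degrees(np.arctan2(-d[0],d[1])).round(1),"uv",(e@u).round(1),(e@[-u[1],u[0]]).round(1),"tile centre at crop",((disc-[a,b]+.5)*5).round(0))
E
python3 to.py .4645 -.229 .0595 97
```

```text
top len 121.2 yaw 6.6 uv 0.6 -0.2 tile centre at crop [208. 196.]
scene len 117.5 yaw 6.9 uv -1.1 1.1 tile centre at crop [198. 211.]
delta [0.0008 0.0005 0.0002] turn -0.08 pos [ 0.4641 -0.2299  0.0597] [1.7999e+02 2.0000e-02 9.6920e+01] F [-0.9  0.5 -1.4] w 0.017373472053322226 g 39.97274690307677 t 16.3
```

```bash
python3 -c "
from cell import env
print(env.sign_off())"
```

```text
the job is handed in; nothing more can be done
None
```

The job is handed in, but the sign-off returned no verdict: by my measurements the tile is flush in the fence corner, and the mask is held level about 11 mm above it, centred to about 1 mm, square to within about 1 degree, with its grip on the open -x side.

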